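# Close and lock the frit mill

## Task

Put the loose cover plate back on the frit mill so that it lies flat on the housing over the two dowels and the square shaft end. Then push the tab pin fully home through the slot in the shaft, from either side, and only after that swing its hinged ring over the top of the shaft and all the way down past the pin's tip, so that the pin is held. Let go of everything, and leave the two jars and the little skillet where they are.

Things in the scene. Friction and masses are not known exactly. Their poses are not given: they have to be found in the camera images.
- mill: Fixed grey mill housing, 190 x 100 mm, 55 mm high; origin at the centre of its underside, z up. On its flat top: two round-topped steel dowels, 8 mm diameter, 14 mm high, at x 75, y +-28 mm; and a 24 x 24 mm square steel shaft end at x -65, y 0 mm (nearer the robot), with a rectangular slot right through it along the housing's y axis.
- shaft_mid (a point): Point fixed to the housing, on the shaft's centre line at the MEAN height of the slot's axis (housing x -65, y 0, z 99 mm; the shaft's flat top then is at z 115 mm). Shaft and slot stand up to 5 mm higher or lower than this, differently each time, and that is not measured: feel for the flat top. Axes as the housing's.
- cover: Loose aluminium cover plate, 180 x 90 x 6 mm, 0.35 kg, flat on the bench beside the mill; origin at the centre of its underside, z up, axes as the housing's when it is on; seated, its origin is 55 mm above the housing's. Square 29 mm opening at x -65, y 0; two 11 mm holes at x 75, y +-28 mm. Handle: see cover_handle.
- pin: Loose steel tab pin, 130 g, lying underside down on the bench across the mill from the cover; x along the blade to the tip (at first roughly away from the robot), z up; origin at the shoulder between head and blade, on the underside. Head x -40 to 0, 14 mm wide, z 0 to 20. Blade x 0 to 36, 8 mm wide, z 4 to 16, its last 3 mm stepped down to 5 x 9 mm.
- pin_mid (a point): Point on the blade's centre line 12 mm ahead of the shoulder (pin x 12, y 0, z 10 mm): on the shaft's centre line when the pin is home, that is with the head's shoulder against the shaft's side and the tip sticking out 12 mm beyond. The clearance lets the free head sag a few degrees. Axes as the pin's.
- pin_hinge (a point): The ring's hinge on the pin (pin x -36, y 0, z 10 mm), hinge axis along the pin's y. Axes as the pin's.
- ring_bar (a point): Centre of the ring's end bar: a 9 mm thick, 48 mm long bar parallel to the hinge, 82 mm from it. The ring is a rectangular wire bail: two 4 mm arms, 24 mm either side of the pin's middle, join hinge and bar.
- ring (a joint): Swing of the ring on the pin, rad: 0 = lying straight back from the head, 1.57 = standing up (pin z), 3.14 = lying straight forward around the shaft, the bar just past the tip; stops at 0 and 3.2. The hinge is stiff (0.035 N m of friction), so the ring stays at any angle. It starts between 0.1 and 0.5.
- jar_a: Bystander: jar, 64 mm diameter, 85 mm high, origin under its centre.
- jar_b: Bystander: a like jar.
- skillet: Bystander: tiny iron skillet, 92 mm diameter, 22 mm high, with a handle along its x; origin under the pan's centre.
- shaft_foot (a point): Shaft's centre line at the housing's top (housing x -65, y 0, z 55 mm). The slot is 10.5 mm wide, 14.5 mm high, 24 mm long; its axis lies 16 mm below the shaft's flat top. The shaft does not turn, and keeps its height unless pushed with more than about 90 N.
- cover_handle (a point): Middle of the cover's bridge handle (cover x 2, y 0, z 37 mm): a black bar along the cover's x, 56 mm long, 12 mm wide, from 31 to 43 mm above the plate's underside, on two 10 mm posts 20 mm either side of its middle. Axes as the cover's.
There are look-alikes about, which are no part of the job. There is more than one size of the cover; the job needs the smallest.

How it is judged (in metres and radians):
On the way, in this order (a step that is already met when the one before it is completed fails the run):
1. the cover lies seated on the housing (distance between cover and mill below 0.058 m and z of cover in the frame of mill below 0.0575 m and angle between the z axis of cover and the z axis of mill, either way round below 0.04 rad and angle between the x axis of cover and the x axis of mill, either way round below 0.08 rad), for 0.2 s.
2. the pin is home through the shaft, its ring not yet swung over (horizontal distance between pin_mid and shaft_mid below 0.005 m and distance between pin_mid and shaft_mid below 0.01 m and angle between the x axis of pin and the y axis of mill, either way round below 0.25 rad and value of joint ring below 1.4 rad), for 0.2 s.
At the end, for the whole second after the job is handed in: Cover flat on the housing (within 2.5 mm of fully down); pin home in the slot (blade's middle within 5 mm of the shaft's centre line from above, 10 mm of the mean slot height, 0.25 rad of the slot's direction); ring swung over to 2.95 rad or more; all at rest (all of step 1 and horizontal distance between pin_mid and shaft_mid below 0.005 m and distance between pin_mid and shaft_mid below 0.01 m and angle between the x axis of pin and the y axis of mill, either way round below 0.25 rad and value of joint ring above 2.95 rad and linear speed of each of pin, cover below 0.02 m/s); the robot touches nothing.
It fails at once if jar moved by more than 30 mm (distance of any of jar_a, jar_b from where it was at the start of the episode above 0.03 m).
It fails at once if skillet moved by more than 30 mm (distance of skillet from where it was at the start of the episode above 0.03 m).
It also fails if it takes over 72 s, if anything falls off the work surface, if the arm or the gripper's body presses on something with over 40 N, if the wrist force passes 120 N, or if a joint passes its speed limit or range.

## Robot

A 6-joint arm with a two-finger parallel gripper is mounted at the origin on the work surface. World frame = base frame: x ahead of the robot, y to its left, z up, the work surface at z = 0. Lengths are in mm, angles in rad, forces in N, time in s.
With the tool pointing down it reaches from about 300 to 775 mm from the base axis. Payload 14.6 kg.
Tool frame: the origin (TCP) lies at the very end of the fingers, on their centre line; the grasp point (between the pads) lies 19 mm behind it; z points along the fingers, y is the line along which they close (so a half turn about z gives the same grasp; the last joint's range is limited). The gripper opens to 94 mm and grips with 3 to 60 N. Pads are 16 mm wide; open, the fingers measure 119 mm over their backs; the gripper's body (75 mm by 177 mm) begins 78 mm behind the grasp point.
Start: joints at [-1.236, 0.3, 1.521, -0, 1.321, -0.067], TCP at [215.084, -506.19, 205.446] pointing down, gripper open.
Joint ranges: [-3.03, 3.03], [-0.79, 2.21], [0.23, 2.52], [-1.04, 4.18], [0, 3.07], [-2.55, 2.55]. Speed limits (rad/s): [2.22, 2.22, 2.57, 3.14, 3.14, 3.14].

## Interface

Orientations are given as [roll, pitch, yaw] about the fixed x, y, z axes, in that order (R = Rz(yaw) Ry(pitch) Rx(roll)).
In Python, from cell import manip gives the robot as it stands.
- The arm moves only by the tool servo_tool, never from a script. Its argument "motion" is a list that holds one entry, the list of rows, each a list of 7 numbers: the shift along the world's x, y, z as a fraction of full scale, then the turn, a rotation vector about the world's x, y, z as a fraction of full scale, then the closure, from 0 (fully open) to 1 (shut). In form: [[[x, y, z, rx, ry, rz, gripper], ...]]. A call has 1 to 10 rows; each row is the pose to reach, as a shift and turn from the pose commanded when the call began, turning the shorter way round; what a row does not reach only later rows make up. Full scale, the value 1, is 0.5 m for a shift and pi rad for a turn. A row lasts 1/10 s, in which the tool goes at most 50 mm and 8.59 degrees, less where a joint would pass 70% of its speed; a pose out of reach is approached as far as the arm can. A call with a number of a shift or a turn outside -1 to 1 is refused whole. A call with a gripper value outside its range is refused whole. The fingers move at their own pace and stop on an object; "newtons" is the grip in N (left out, the last holds). Time passes only in rows, so rows that repeat a pose let the fingers close. It gives the time, the measured TCP pose, the force, the opening and the grip force at its end, in the units of the state.
- manip.read_state(): the state, without advancing time (a new reading comes with each control period).
- manip.camera(name): name is "scene" or "top" or "wrist"; returns a dict with "frame" (400x640x3 uint8, red, green, blue), "range_z" (400x640 float32, mm along the optical axis (not along the pixel's ray), 0 where there is no reading), "vfov" (degrees; the focal length in pixels is half the picture's height over the tangent of half this angle, whatever the lens; pixels are square), "cx", "cy" (the principal point, pixels), "cam_to_world" (4x4, takes a point from camera to world coordinates). Camera axes: x right, y down, z forward; pixel columns grow to the right and rows downward; lengths in mm; the calibration is good to about 2 mm. A picture is of the moment at which its call begins.
- manip.sign_off(): hands the job in; it is judged then, once.
The state is a dict: "clock": time; "joints": joint angles; "qd": joint speeds; "effort": joint torques, N m; "eef_pos": TCP position; "eef_rot": TCP orientation; "wrist_force": force on the tool from outside, world axes, zero at the start; "moment": the same for the moment, N m; "finger_gap": finger opening in mm; "finger_force": force on a finger pad.
Only numpy, scipy, OpenCV 4.12 (cv2) and the standard library are available. Lean on these libraries where they do the work, as an engineer would, in place of code of your own. Each camera call takes 0.05 s, during which the arm holds its last target. There are 200 camera calls.

## Working session

There is one attempt and no reset: what is moved stays moved. The work goes in short steps, Python scripts to look and compute and a tool call to move; the robot and the scene stay as the last step left them, time stands still between calls to the robot, and variables do not carry over. Pictures are saved under pics/ and viewed, at most 10 in all, crops included, and the job is handed in when it is done.

Besides the shell and the picture viewer there is one more tool, called by a JSON object that holds its "name" and its "arguments". servo_tool: Moves the arm, as the interface text tells. Its arguments: {"type":"object","properties":{"motion":{"type":"array"},"newtons":{"type":"number"}},"required":["motion"]}

```bash
mkdir -p pics; ls; cat > h.py <<'E'
from cell import manip
import numpy as np, cv2
def cam(n):
    c=manip.camera(n); c['f']=200/np.tan(np.radians(c['vfov'])/2); return c
def world(c):
    v,u=np.mgrid[0:400,0:640]; z=c['range_z']
    p=np.stack([(u-c['cx'])/c['f']*z,(v-c['cy'])/c['f']*z,z,np.ones_like(z)],-1)
    return (p@np.array(c['cam_to_world']).T)[...,:3]
def save(c,n): cv2.imwrite('pics/'+n+'.png',c['frame'][...,::-1])
def ray(c,u,v,h):
    T=np.array(c['cam_to_world']); d=T[:3,:3]@[(u-c['cx'])/c['f'],(v-c['cy'])/c['f'],1]
    return T[:3,3]+d*(h-T[2,3])/d[2]
def proj(c,p):
    T=np.linalg.inv(np.array(c['cam_to_world'])); q=T[:3,:3]@np.array(p,float)+T[:3,3]
    return q[0]/q[2]*c['f']+c['cx'],q[1]/q[2]*c['f']+c['cy']
E
python3 - <<'E'
from h import *
c=cam('top');save(c,'top');np.savez('top.npz',w=world(c),f=c['frame'],T=c['cam_to_world'])
print(c['cam_to_world'],c['f'])
c=cam('scene');save(c,'scene');print(c['cam_to_world'])
print(manip.read_state())
E
```

```text
pics
[[ 2.87204418e-02 -9.88993791e-01  1.45142748e-01  3.15670379e+02]
 [-9.99469990e-01 -3.06389641e-02 -1.09996928e-02  1.32150760e+02]
 [ 1.53256514e-02 -1.44749905e-01 -9.89349579e-01  1.50781085e+03]
 [ 0.00000000e+00  0.00000000e+00  0.00000000e+00  1.00000000e+00]] 463.20366561829616
[[ 8.89407903e-01  3.57735371e-01 -2.84568070e-01  9.39995978e+02]
 [ 4.57109698e-01 -6.98864791e-01  5.50126101e-01 -6.64528923e+02]
 [-2.07503997e-03 -6.19365327e-01 -7.85100176e-01  1.17640525e+03]
 [ 0.00000000e+00  0.00000000e+00  0.00000000e+00  1.00000000e+00]]
{'clock': 0.1, 'joints': array([-1.23559094e+00,  3.00414198e-01,  1.52152070e+00,  1.84374451e-05,
        1.32067085e+00, -6.66007380e-02]), 'qd': array([ 0.00084855, -0.00119406, -0.00294782,  0.00143651, -0.00175323,
        0.00033084]), 'effort': array([ 1.33249112e-03, -5.32642865e+01, -3.53285193e+01,  7.09897815e-02,
        2.35075696e-02, -4.98699228e-05]), 'eef_pos': array([ 215.02069111, -505.97887943,  204.94307572]), 'eef_rot': array([-3.14058299e+00, -8.52425316e-05,  4.01801513e-01]), 'wrist_force': array([-0.30954038,  0.0768478 ,  0.60158973]), 'moment': array([ 0.06831925, -0.0108425 , -0.0447457 ]), 'finger_force': 0.0, 'finger_gap': 93.63159101151787}
```

View pics/top.png

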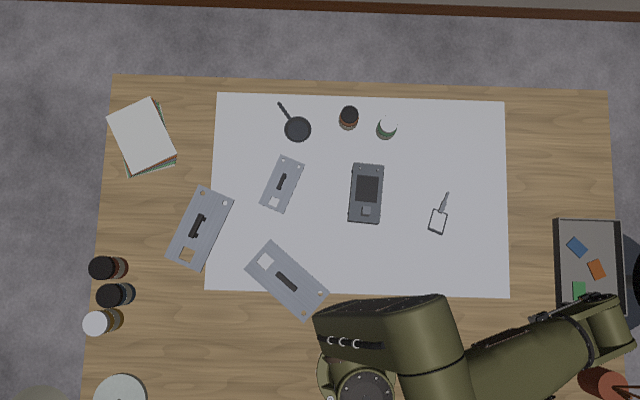

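View pics/scene.png

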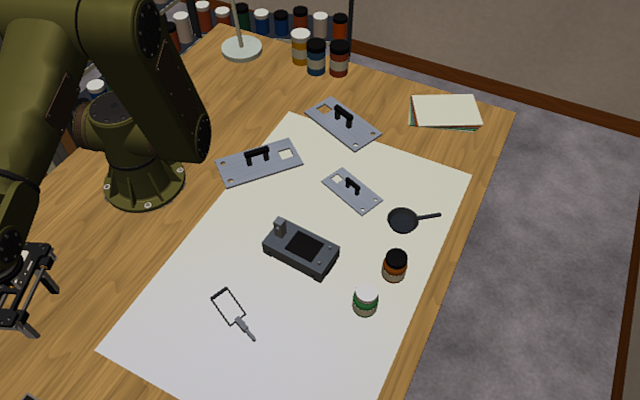

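The top view shows the smallest cover at (282,184), the mill at (366,193) with its shaft at (366,211), and the pin at (440,212) with its ring toward the robot. The skillet is at (297,128) and the jars at (348,117) and (387,127).

```bash
python3 - <<'E'
from h import *
d=np.load('top.npz');w=d['w'];f=d['f'].astype(int)
def box(name,u0,u1,v0,v1,lo,hi,mask=None):
    m=np.zeros(w.shape[:2],bool);m[v0:v1,u0:u1]=1
    m&=(w[...,2]>lo)&(w[...,2]<hi)
    if mask is not None:m&=mask
    p=w[m]; 
    if len(p)<3: print(name,len(p));return
    r=cv2.minAreaRect(p[:,:2].astype(np.float32))
    print(name,len(p),p.mean(0).round(1),'rect',np.round(r[0],1),np.round(r[1],1),round(r[2],1))
g=f.sum(2)
box('mill top',340,392,155,230,48,64)
box('shaft',340,392,155,230,90,130)
box('cover plate',255,310,148,220,2,15,(g<510))
box('cover handle',255,310,148,220,28,60)
box('pin',425,455,185,240,10,30)
box('pin dark',425,455,185,240,-20,60,g<420)
print(w[184:188,150].mean(0), w[250,480],w[212,440-14])
for (v,u) in [(128,297),(117,348),(127,387)]: print(w[v,u].round())
E
```

```text
mill top 1716 [562.9 -17.6  55. ] rect [561.8 -18. ] [100.1 191. ] 85.6
shaft 76 [496.3 -12.7 113.7] rect [496.7 -13.1] [24.5 23.9] 88.7
cover plate 1287 [592.4 255.6   6.3] rect [590.8 253.5] [237.8 179.1] 2.9
cover handle 70 [591.2 255.1  42.1] rect [592.3 255.1] [12.9 55.9] 70.2
pin 117 [ 529.  -270.5   17.9] rect [ 528.5 -256.6] [ 64.5 125.9] 82.2
pin dark 232 [ 498.5 -260.5   23.1] rect [ 506.9 -267.6] [ 62.  145.6] 68.8
[570.26838883 687.95575617  -1.81960884] [ 390.66324198 -397.90339054    1.40791145] [ 5.10087933e+02 -2.22519064e+02 -4.17155212e-01]
[781. 212.   3.]
[796.  46.  88.]
[768. -79.  86.]
```

{"name": "servo_tool", "arguments": {"motion": [[[0.4, 0.8, 0.1, 0, 0, -0.238, 0], [0.4, 0.8, 0.1, 0, 0, -0.238, 0], [0.4, 0.8, 0.1, 0, 0, -0.238, 0], [0.4, 0.8, 0.1, 0, 0, -0.238, 0], [0.4, 0.8, 0.1, 0, 0, -0.238, 0], [0.4, 0.8, 0.1, 0, 0, -0.238, 0], [0.4, 0.8, 0.1, 0, 0, -0.238, 0], [0.4, 0.8, 0.1, 0, 0, -0.238, 0], [0.4, 0.8, 0.1, 0, 0, -0.238, 0]]]}}

```text
clock: 1.0
eef_pos: [408.1, -119.0, 253.9]
eef_rot: [3.142, -0.0, -0.346]
wrist_force: [0.2, -1.1, 0.6]
finger_gap: 93.6
finger_force: 0.0
```

```bash
python3 - <<'E'
from h import *
c=cam('wrist');save(c,'wrist1');np.savez('w1.npz',w=world(c),f=c['frame'])
T=np.array(c['cam_to_world']);print(T.round(3),c['f'])
s=manip.read_state();print(s['eef_pos'],s['joints'])
E
```

```text
[[-3.40000e-01 -9.07000e-01 -2.47000e-01  4.79270e+02]
 [-9.40000e-01  3.28000e-01  8.90000e-02 -1.45014e+02]
 [ 1.00000e-03  2.63000e-01 -9.65000e-01  4.32954e+02]
 [ 0.00000e+00  0.00000e+00  0.00000e+00  1.00000e+00]] 276.19265152199563
[ 410.49524526 -113.74701407  254.66752843] [-3.57440444e-01 -2.13141254e-02  1.77129473e+00  1.74807983e-03
  1.39034643e+00  1.55453597e+00]
```

View pics/wrist1.png

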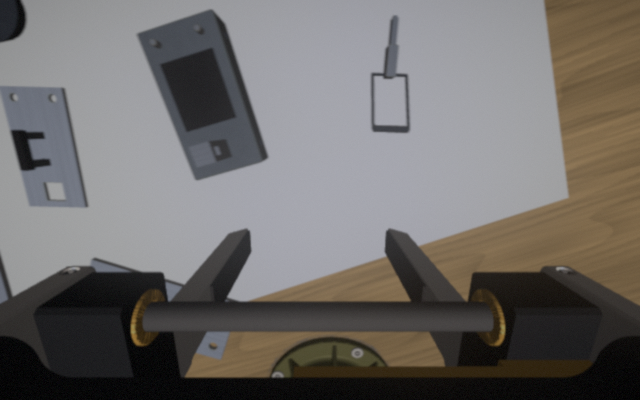

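Wrist view: mill at (205,95) with the shaft top at (203,153) and dowels at (155,43) and (200,30). The cover is at the left (45,145), and the pin's head is at (391,60) with the ring bar at (390,128).

```bash
cat >> h.py <<'E'
def rects(w,lo,hi,c,R,name,n=15):
    m=(w[...,2]>lo)&(w[...,2]<hi)&(np.hypot(w[...,0]-c[0],w[...,1]-c[1])<R)
    k,l=cv2.connectedComponents(m.astype(np.uint8))
    for i in range(1,k):
        p=w[l==i]
        if len(p)<n: continue
        r=cv2.minAreaRect(p[:,:2].astype(np.float32)); v,u=np.nonzero(l==i)
        print(name,len(p),'mean',p.mean(0).round(1),'rect',np.round(r[0],1),np.round(r[1],1),round(r[2],1),'px',u.mean().round(),v.mean().round())
E
python3 - <<'E'
from h import *
w=np.load('w1.npz')['w']
rects(w,51,60,(562,-18),120,'top')
rects(w,62,75,(562,-18),120,'dowel',3)
rects(w,100,130,(497,-13),60,'shaft')
rects(w,10,25,(529,-270),110,'pin')
rects(w,5,60,(529,-270),110,'pinring')
E
```

```text
top 11134 mean [570.3 -21.8  54.8] rect [560.5 -18.5] [100.  189.4] 85.8 px 202.0 90.0
dowel 53 mean [632.3 -52.5  66.6] rect [632.6 -52.1] [6.6 7.5] 24.8 px 199.0 28.0
dowel 53 mean [636.6   3.1  66.5] rect [636.9   3.6] [7.8 7.1] 78.9 px 155.0 42.0
dowel 60 mean [495.2 -25.4  68.9] rect [495.  -25.4] [ 1.1 23.9] 85.8 px 226.0 148.0
shaft 534 mean [495.8 -15.4 114.5] rect [495.9 -13.8] [24.7 24. ] 85.4 px 205.0 153.0
pin 757 mean [ 531.2 -272.6   17.3] rect [ 533.  -274.7] [ 51.9 100. ] 67.2 px 392.0 57.0
pinring 1254 mean [ 504.2 -261.8   26.2] rect [ 510.  -264.5] [ 52.  150.4] 68.5 px 392.0 79.0
```

{"name": "servo_tool", "arguments": {"motion": [[[0.32, 0.72, -0.2, 0, 0, 0, 0], [0.32, 0.72, -0.2, 0, 0, 0, 0], [0.32, 0.72, -0.2, 0, 0, 0, 0], [0.32, 0.72, -0.2, 0, 0, 0, 0], [0.32, 0.72, -0.2, 0, 0, 0, 0], [0.32, 0.72, -0.2, 0, 0, 0, 0], [0.32, 0.72, -0.2, 0, 0, 0, 0], [0.32, 0.72, -0.2, 0, 0, 0, 0], [0.32, 0.72, -0.2, 0, 0, 0, 0], [0.32, 0.72, -0.2, 0, 0, 0, 0]]]}}

```text
clock: 2.05
eef_pos: [567.4, 239.6, 152.3]
eef_rot: [3.14, 0.002, -0.344]
wrist_force: [0.4, -1.1, -0.1]
finger_gap: 94.0
finger_force: 0.0
```

```bash
python3 - <<'E'
from h import *
c=cam('wrist');w=world(c)
rects(w,34,60,(592,255),80,'handle')
rects(w,3,12,(592,255),130,'plate')
rects(w,-5,2.5,(531,275),25,'hole')
s=manip.read_state();print(s['eef_pos'],s['eef_rot'])
E
```

```text
handle 612 mean [591.9 255.   42.4] rect [591.3 255.3] [12.2 55.7] 68.7 px 296.0 183.0
plate 10016 mean [598.1 252.6   5.8] rect [589.2 256.2] [ 90.2 180.3] 68.7 px 298.0 170.0
hole 471 mean [5.280e+02 2.802e+02 4.000e-01] rect [527.7 280.4] [29.  28.5] 68.4 px 297.0 230.0
[567.46264213 238.56333135 153.21801662] [ 3.14083679e+00  6.37582015e-04 -3.45481597e-01]
```

{"name": "servo_tool", "arguments": {"motion": [[[0.048, 0.034, -0.05, 0, 0, -0.0083, 0], [0.048, 0.034, -0.14, 0, 0, -0.0083, 0], [0.048, 0.034, -0.186, 0, 0, -0.0083, 0], [0.048, 0.034, -0.186, 0, 0, -0.0083, 0], [0.048, 0.034, -0.186, 0, 0, -0.0083, 0]]]}}

```text
clock: 2.6
eef_pos: [592.3, 255.1, 62.4]
eef_rot: [-3.141, -0.001, -0.373]
wrist_force: [-0.2, 0.4, 0.9]
finger_gap: 93.7
finger_force: 0.0
```

{"name": "servo_tool", "arguments": {"motion": [[[-0.002, 0, -0.086, 0, 0, 0, 0.3], [-0.002, 0, -0.086, 0, 0, 0, 0.7], [-0.002, 0, -0.086, 0, 0, 0, 1], [-0.002, 0, -0.086, 0, 0, 0, 1], [-0.002, 0, -0.086, 0, 0, 0, 1], [-0.002, 0, -0.086, 0, 0, 0, 1], [-0.002, 0, -0.086, 0, 0, 0, 1]]], "newtons": 50}}

```text
clock: 3.3
eef_pos: [591.0, 256.1, 18.3]
eef_rot: [-3.141, -0.001, -0.372]
wrist_force: [-0.2, -0.3, -0.2]
finger_gap: 41.4
finger_force: 0.0
```

{"name": "servo_tool", "arguments": {"motion": [[[0, 0, 0, 0, 0, 0, 1], [0, 0, 0, 0, 0, 0, 1], [0, 0, 0, 0, 0, 0, 1], [0, 0, 0, 0, 0, 0, 1], [0, 0, 0, 0, 0, 0, 1], [0, 0, 0.1, 0, 0, 0, 1], [0, 0, 0.2, 0, 0, 0, 1], [0, 0, 0.3, 0, 0, 0, 1], [0, 0, 0.3, 0, 0, 0, 1]]]}}

```text
clock: 4.2
eef_pos: [593.0, 256.9, 175.2]
eef_rot: [-3.134, -0.008, -0.372]
wrist_force: [0.0, 0.3, -2.2]
finger_gap: 11.2
finger_force: 50.0
```

{"name": "servo_tool", "arguments": {"motion": [[[-0.056, -0.549, 0.0, 0, 0, 0.095, 1], [-0.056, -0.549, 0.0, 0, 0, 0.095, 1], [-0.056, -0.549, 0.0, 0, 0, 0.095, 1], [-0.056, -0.549, 0.0, 0, 0, 0.095, 1], [-0.056, -0.549, 0.0, 0, 0, 0.095, 1], [-0.056, -0.549, 0.0, 0, 0, 0.095, 1], [-0.056, -0.549, 0.0, 0, 0, 0.095, 1], [-0.056, -0.549, 0.0, 0, 0, 0.095, 1]]]}}

```text
clock: 5.0
eef_pos: [562.4, -18.8, 166.8]
eef_rot: [-3.141, 0.001, -0.075]
wrist_force: [-0.1, -1.3, -3.6]
finger_gap: 11.4
finger_force: 50.0
```

```bash
python3 - <<'E'
from h import *
c=cam('wrist');w=world(c);save(c,'w2')
s=manip.read_state();print(s['eef_pos'],s['eef_rot'],s['finger_gap'],s['wrist_force'])
z=s['eef_pos'][2]-18
rects(w,z+1,z+14,(562,-18),150,'plate')
rects(w,100,130,(497,-13),40,'shaft',8)
rects(w,z+30,z+50,(562,-18),60,'handle')
E
```

```text
[562.5374701  -18.08325928 166.92412824] [-3.14136010e+00  1.01446956e-03 -7.35792069e-02] 11.322011749784942 [ 0.37650307  0.60403777 -3.33647006]
plate 17267 mean [602.7 -22.  155. ] rect [590.7 -21.2] [ 90.5 119.4] 85.6 px 317.0 178.0
plate 30 mean [518.6 -23.2 155.1] rect [520.1 -23.2] [ 1.6 17.7] 85.8 px 327.0 286.0
plate 19 mean [515.8  -7.7 155. ] rect [516.6  -8. ] [1.6 9. ] 85.3 px 308.0 290.0
plate 238 mean [474.4 -12.3 155.2] rect [474.3 -12.3] [27.3  7.8] 85.2 px 318.0 334.0
shaft 22 mean [484.5 -13.1 115.7] rect [484.7 -13.1] [19.9  1.3] 85.2 px 318.0 295.0
handle 2211 mean [567.2 -19.3 191.2] rect [564.  -21.5] [55.  33.5] 15.4 px 317.0 248.0
```

View pics/w2.png

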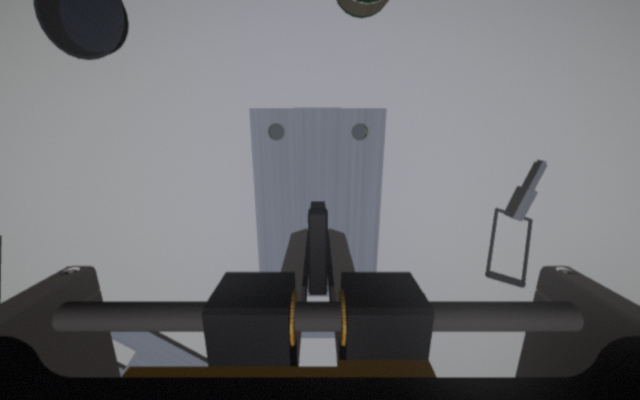

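The cover hangs level and aligned over the mill: its holes are at (276,131) and (360,131), and it measures centred within a millimetre. I'll lower it.

{"name": "servo_tool", "arguments": {"motion": [[[0, 0.0006, -0.06, 0, 0, 0, 1], [0, 0.0006, -0.12, 0, 0, 0, 1], [0, 0.0006, -0.15, 0, 0, 0, 1], [0, 0.0006, -0.165, 0, 0, 0, 1], [0, 0.0006, -0.175, 0, 0, 0, 1], [0, 0.0006, -0.183, 0, 0, 0, 1], [0, 0.0006, -0.187, 0, 0, 0, 1], [0, 0.0006, -0.187, 0, 0, 0, 1]]]}}

```text
clock: 5.85
eef_pos: [562.9, -18.2, 74.4]
eef_rot: [-3.142, -0.0, -0.073]
wrist_force: [0.3, 0.2, -2.4]
finger_gap: 11.2
finger_force: 50.0
```

{"name": "servo_tool", "arguments": {"motion": [[[0, 0, -0.003, 0, 0, 0, 1], [0, 0, -0.003, 0, 0, 0, 0], [0, 0, -0.003, 0, 0, 0, 0], [0, 0, -0.003, 0, 0, 0, 0], [0, 0, 0.08, 0, 0, 0, 0], [0, 0, 0.18, 0, 0, 0, 0], [0, 0, 0.25, 0, 0, 0, 0], [0, 0, 0.25, 0, 0, 0, 0]]]}}

```text
clock: 6.65
eef_pos: [564.6, -18.4, 204.6]
eef_rot: [3.141, -0.009, -0.073]
wrist_force: [-0.9, 0.2, -0.7]
finger_gap: 63.7
finger_force: 0.0
```

```bash
python3 - <<'E'
from h import *
c=cam('wrist');w=world(c);save(c,'w3')
s=manip.read_state();print(s['eef_pos'],s['eef_rot'],s['finger_gap'],s['wrist_force'])
rects(w,56,66,(562,-18),120,'plate')
rects(w,100,130,(497,-13),40,'shaft',8)
rects(w,10,25,(529,-270),110,'pin')
rects(w,5,60,(529,-270),110,'pinring')
E
```

```text
[563.584815   -18.29474722 201.45787103] [ 3.14145142 -0.00461577 -0.07349815] 68.26905710757546 [-0.09770396  0.23686208 -0.03637814]
plate 9658 mean [572.  -19.2  60.8] rect [560.7 -18.5] [ 93.4 184.8] 86.0 px 317.0 186.0
shaft 598 mean [498.4 -13.6 113.9] rect [495.6 -13.1] [23.9 25.9] 85.7 px 317.0 265.0
pin 842 mean [ 532.5 -271.5   16.9] rect [ 532.2 -273.5] [ 53.2 101.4] 67.8 px 504.0 196.0
pinring 1453 mean [ 508.9 -262.    24.3] rect [ 509.9 -264.3] [ 53.1 149.5] 68.2 px 498.0 215.0
```

{"name": "servo_tool", "arguments": {"motion": [[[-0.135, 0.01, -0.06, 0, 0, 0, 1], [-0.135, 0.01, -0.1, 0, 0, 0, 1], [-0.135, 0.01, -0.14, 0, 0, 0, 1], [-0.135, 0.01, -0.14, 0, 0, 0, 1], [-0.135, 0.01, -0.14, 0, 0, 0, 1], [-0.135, 0.01, -0.14, 0, 0, 0, 1], [-0.135, 0.01, -0.14, 0, 0, 0, 1], [-0.135, 0.01, -0.14, 0, 0, 0, 1], [-0.135, 0.01, -0.14, 0, 0, 0, 1], [-0.135, 0.01, -0.14, 0, 0, 0, 1]]]}}

```text
clock: 7.7
eef_pos: [495.3, -13.2, 129.3]
eef_rot: [3.142, -0.0, -0.074]
wrist_force: [-0.4, -0.1, -0.1]
finger_gap: 0.3
finger_force: 0.0
```

```bash
python3 - <<'E'
from h import *
s=manip.read_state();print(s['eef_pos'],s['eef_rot'],s['finger_gap'],s['wrist_force'])
E
```

```text
[495.31711303 -13.20976961 129.25220987] [ 3.14158277e+00 -2.42689838e-04 -7.35086197e-02] 0.3406162096235137 [-0.37963326 -0.10315532 -0.08012906]
```

{"name": "servo_tool", "arguments": {"motion": [[[0, 0, -0.022, 0, 0, 0, 1], [0, 0, -0.024, 0, 0, 0, 1], [0, 0, -0.024, 0, 0, 0, 1]]]}}

```text
clock: 8.0
eef_pos: [495.0, -13.2, 116.5]
eef_rot: [-3.142, 0.001, -0.074]
wrist_force: [-0.3, -0.2, -0.6]
finger_gap: 0.3
finger_force: 0.0
```

{"name": "servo_tool", "arguments": {"motion": [[[0, 0, -0.003, 0, 0, 0, 1], [0, 0, -0.003, 0, 0, 0, 1]]]}}

```text
clock: 8.2
eef_pos: [495.2, -13.2, 116.1]
eef_rot: [3.142, 0.0, -0.073]
wrist_force: [-3.9, -0.6, 9.7]
finger_gap: 0.7
finger_force: 4.5
```

{"name": "servo_tool", "arguments": {"motion": [[[0, 0, -0.002, 0, 0, 0, 1], [0, 0, -0.002, 0, 0, 0, 1]]]}}

```text
clock: 8.4
eef_pos: [495.3, -13.2, 116.0]
eef_rot: [3.142, -0.001, -0.073]
wrist_force: [-8.8, 1.6, 19.9]
finger_gap: 0.5
finger_force: 10.1
```

The shaft top is felt at z≈116.1, which puts the slot axis at about 100. Next is the pin.

{"name": "servo_tool", "arguments": {"motion": [[[0, 0, 0.06, 0, 0, 0, 0], [0.02, -0.1, 0.11, 0, 0, 0, 0], [0.076, -0.52, 0.11, 0, 0, -0.0976, 0], [0.076, -0.52, 0.11, 0, 0, -0.0976, 0], [0.076, -0.52, 0.11, 0, 0, -0.0976, 0], [0.076, -0.52, 0.11, 0, 0, -0.0976, 0], [0.076, -0.52, 0.11, 0, 0, -0.0976, 0], [0.076, -0.52, 0.11, 0, 0, -0.0976, 0], [0.076, -0.52, 0.11, 0, 0, -0.0976, 0], [0.076, -0.52, 0.11, 0, 0, -0.0976, 0]]]}}

```text
clock: 9.4
eef_pos: [533.3, -272.0, 169.6]
eef_rot: [-3.141, 0.0, -0.379]
wrist_force: [-0.4, 0.9, 0.1]
finger_gap: 77.3
finger_force: 0.0
```

```bash
python3 - <<'E'
from h import *
c=cam('wrist');w=world(c);save(c,'w4')
s=manip.read_state();print(s['eef_pos'],s['eef_rot'],s['finger_gap'],s['wrist_force'])
d=np.array([np.cos(-.38),np.sin(-.38)])
o=np.array([545.8,-278.7])
q=w[...,:2]-o; a=q@d; b=q@np.array([-d[1],d[0]])
for n,lo,hi,al,ah in [('head',17,24,-45,10),('blade',11.5,18,3,60),('bar',25,60,-150,-70)]:
    m=(w[...,2]>lo)&(w[...,2]<hi)&(a>al)&(a<ah)&(abs(b)<35)
    p=w[m]; r=cv2.minAreaRect(p[:,:2].astype(np.float32))
    print(n,len(p),'a',np.percentile(a[m],[1,50,99]).round(1),'b',np.percentile(b[m],[1,50,99]).round(1),'z',np.median(p[:,2]),r)
    
E
```

```text
[ 533.36114271 -271.97424258  169.73516266] [-3.14153101e+00  1.47983357e-05 -3.78719809e-01] 80.83403503608467 [-0.06793914  0.06393008  0.07061711]
head 355 a [-38.8 -19.1   0.3] b [-6.9 -0.7  5.5] z 19.660127306297 ((528.2293701171875, -272.41754150390625), (47.83910369873047, 52.03142166137695), 68.28618621826172)
blade 187 a [ 3.4 19.2 35.7] b [-4.3 -0.6  3. ] z 15.728583845076002 ((563.7582397460938, -286.508056640625), (7.326441764831543, 32.68148422241211), 68.42534637451172)
bar 546 a [-112.  -105.1  -71.2] b [-26.3   0.6  25.4] z 46.83343271436064 ((460.7538757324219, -245.3733673095703), (51.89100646972656, 42.532630920410156), 68.68521118164062)
```

View pics/w4.png

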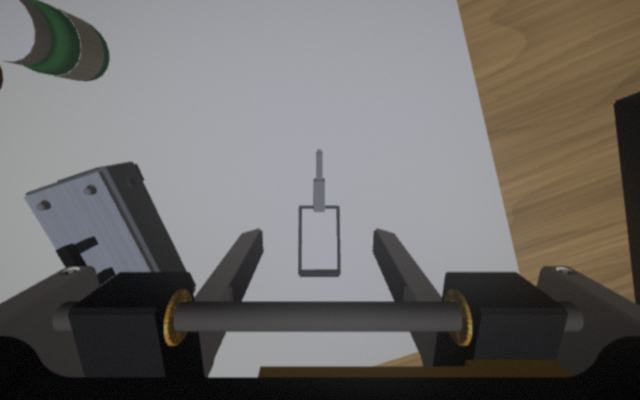

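The pin lies straight along the tool between the open fingers: tip (319,151), head (319,195), ring bar (320,272).

{"name": "servo_tool", "arguments": {"motion": [[[-0.0016, -0.0042, -0.1, 0, 0, 0, 0.5], [-0.0016, -0.0042, -0.2, 0, 0, 0, 0.5], [-0.0016, -0.0042, -0.28, 0, 0, 0, 0.5], [-0.0016, -0.0042, -0.32, 0, 0, 0, 0.6], [-0.0016, -0.0042, -0.331, 0, 0, 0, 0.7], [-0.0016, -0.0042, -0.331, 0, 0, 0, 1], [-0.0016, -0.0042, -0.331, 0, 0, 0, 1], [-0.0016, -0.0042, -0.331, 0, 0, 0, 1], [-0.0016, -0.0042, -0.331, 0, 0, 0, 1], [-0.0016, -0.0042, -0.331, 0, 0, 0, 1]]], "newtons": 40}}

```text
clock: 10.45
eef_pos: [532.9, -275.5, 5.2]
eef_rot: [3.141, -0.002, -0.38]
wrist_force: [-1.1, 1.0, 7.9]
finger_gap: 13.8
finger_force: 40.0
```

{"name": "servo_tool", "arguments": {"motion": [[[0, 0, 0, 0, 0, 0, 1], [0, 0, 0, 0, 0, 0, 1], [0, 0, 0, 0, 0, 0, 1], [0, 0, 0, 0, 0, 0, 1]]]}}

```text
clock: 10.85
eef_pos: [532.9, -275.5, 5.1]
eef_rot: [3.142, -0.001, -0.38]
wrist_force: [-1.8, 1.4, 7.0]
finger_gap: 13.9
finger_force: 40.0
```

{"name": "servo_tool", "arguments": {"motion": [[[0, 0, 0.06, 0, 0, 0.0, 1], [0, 0, 0.14, 0, 0, 0.05, 1], [-0.04, 0.1, 0.2, 0, 0, 0.597, 1], [-0.087, 0.2, 0.2, 0, 0, 0.597, 1], [-0.087, 0.25, 0.2, 0, 0, 0.597, 1], [-0.087, 0.3, 0.2, 0, 0, 0.597, 1], [-0.087, 0.355, 0.2, 0, 0, 0.597, 1], [-0.087, 0.355, 0.2, 0, 0, 0.597, 1], [-0.087, 0.355, 0.2, 0, 0, 0.597, 1], [-0.087, 0.355, 0.2, 0, 0, 0.597, 1]]]}}

```text
clock: 11.85
eef_pos: [488.9, -97.6, 104.2]
eef_rot: [3.142, 0.0, 0.976]
wrist_force: [0.8, -0.2, -0.9]
finger_gap: 13.5
finger_force: 40.0
```

```bash
python3 - <<'E'
from h import *
s=manip.read_state();print(s['eef_pos'],s['eef_rot'],s['finger_gap'],s['wrist_force'])
E
```

```text
[488.86736998 -97.58766247 104.24312763] [3.14150420e+00 2.94543597e-05 9.76455091e-01] 13.487209686282958 [ 0.7690834  -0.17592678 -0.90560539]
```

{"name": "servo_tool", "arguments": {"motion": [[[0, 0, 0, 0, 0, 0.1655, 1], [0, 0, 0, 0, 0, 0.1655, 1], [0, 0, 0, 0, 0, 0.1655, 1], [0, 0, 0, 0, 0, 0.1655, 1], [0, 0, 0, 0, 0, 0.1655, 1], [0, 0, 0, 0, 0, 0.1655, 1]]]}}

```text
clock: 12.45
eef_pos: [488.8, -97.8, 104.1]
eef_rot: [-3.142, 0.0, 1.487]
wrist_force: [0.1, -0.0, -1.7]
finger_gap: 13.7
finger_force: 40.0
```

```bash
python3 - <<'E'
from h import *
c=cam('wrist');w=world(c);save(c,'w5')
s=manip.read_state();p0=s['eef_pos'];print(p0,s['eef_rot'],s['wrist_force'])
S=np.array([495.8,-13.3]);yw=-.0745
xm=np.array([np.cos(yw),np.sin(yw)]);ym=np.array([-xm[1],xm[0]])
q=w[...,:2]-S;X=q@xm;Y=q@ym;Z=w[...,2]
def st(n,m):
    print(n,m.sum(),'X',np.percentile(X[m],[2,50,98]).round(1),'Y',np.percentile(Y[m],[2,50,98]).round(1),'Z',np.percentile(Z[m],[5,50,95]).round(1))
    r=cv2.minAreaRect(w[m][:,:2].astype(np.float32));print(r)
st('shaft',(abs(X)<22)&(abs(Y)<22)&(Z>105)&(Z<125))
st('plate',(abs(X-65)<85)&(abs(Y)<44)&(Z>57)&(Z<66))
st('pin',(abs(X)<12)&(Y>-72)&(Y<-20)&(Z>85)&(Z<135))
st('blade',(abs(X)<12)&(Y>-66)&(Y<-20)&(Z>85)&(Z<135))
E
```

```text
[488.86461466 -97.81077085 104.11141006] [-3.14151129e+00 -2.40069092e-05  1.48749249e+00] [-0.54433898  0.08746734 -3.14517818]
shaft 1818 X [-11.8  -0.3  11.2] Y [-11.7   0.5  11.7] Z [114.5 115.6 116.8]
((495.5073547363281, -13.16406536102295), (23.808544158935547, 24.121660232543945), 85.15473175048828)
plate 22772 X [-17.1  68.8 147. ] Y [-42.2   6.1  42.8] Z [59.6 60.8 62. ]
((560.6209106445312, -18.139617919921875), (87.99456787109375, 169.9938507080078), 85.73104858398438)
pin 817 X [-6.9 -1.   4.2] Y [-71.7 -55.2 -35.2] Z [107.8 114.8 117.2]
((490.5814208984375, -66.55430603027344), (36.910213470458984, 13.365711212158203), 85.24877166748047)
blade 606 X [-4.6 -0.9  3. ] Y [-65.4 -49.5 -35.2] Z [112.6 114.7 115.9]
((491.2054443359375, -63.61214065551758), (30.943702697753906, 7.7153730392456055), 85.27363586425781)
```

View pics/w5.png

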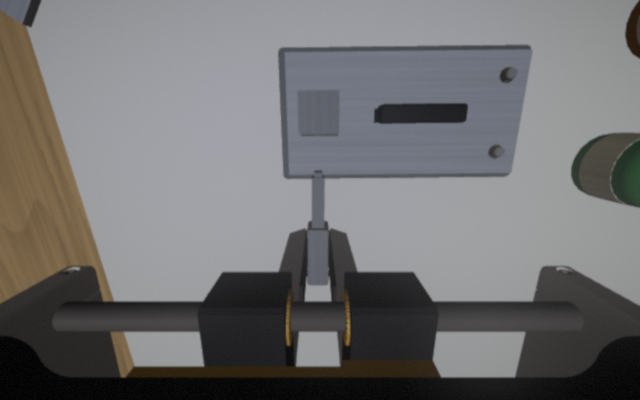

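Wrist view: the pin's tip at (318,172) points at the shaft (318,113). Its height and lateral offsets are measured, so I'll start inserting.

{"name": "servo_tool", "arguments": {"motion": [[[0.002, 0.01, -0.01, 0, 0, 0.0022, 1], [0.0042, 0.0358, -0.0182, 0, 0, 0.0022, 1], [0.0042, 0.0358, -0.0182, 0, 0, 0.0022, 1], [0.0042, 0.0358, -0.0182, 0, 0, 0.0022, 1]]]}}

```text
clock: 12.9
eef_pos: [491.0, -79.4, 94.8]
eef_rot: [-3.141, -0.0, 1.497]
wrist_force: [0.1, -0.1, -1.2]
finger_gap: 13.7
finger_force: 40.0
```

{"name": "servo_tool", "arguments": {"motion": [[[0.001, 0.014, 0, 0, 0, 0, 1], [0.0018, 0.024, 0, 0, 0, 0, 1], [0.0018, 0.024, 0, 0, 0, 0, 1]]]}}

```text
clock: 13.2
eef_pos: [492.0, -67.3, 95.1]
eef_rot: [3.141, -0.0, 1.497]
wrist_force: [-0.2, 0.6, -1.1]
finger_gap: 13.7
finger_force: 40.0
```

{"name": "servo_tool", "arguments": {"motion": [[[0.0015, 0.02, 0, 0, 0, 0, 1], [0.003, 0.04, 0, 0, 0, 0, 1], [0.004, 0.052, 0, 0, 0, 0, 1], [0.004, 0.052, 0, 0, 0, 0, 1]]]}}

```text
clock: 13.6
eef_pos: [494.0, -41.0, 95.0]
eef_rot: [3.142, -0.0, 1.498]
wrist_force: [-0.2, 0.2, -1.8]
finger_gap: 13.7
finger_force: 40.0
```

{"name": "servo_tool", "arguments": {"motion": [[[0.0002, 0.004, 0, 0, 0, 0, 1], [0.0002, 0.004, 0, 0, 0, 0, 1]]]}}

```text
clock: 13.8
eef_pos: [494.1, -39.9, 95.0]
eef_rot: [3.142, 0.0, 1.497]
wrist_force: [-0.7, -0.7, -1.6]
finger_gap: 13.6
finger_force: 40.0
```

{"name": "servo_tool", "arguments": {"motion": [[[0.0002, 0.003, 0, 0, 0, 0, 1], [0.0002, 0.003, 0, 0, 0, 0, 1]]]}}

```text
clock: 14.0
eef_pos: [494.1, -38.7, 95.0]
eef_rot: [-3.142, 0.0, 1.497]
wrist_force: [-0.6, -3.2, -1.1]
finger_gap: 13.8
finger_force: 40.0
```

{"name": "servo_tool", "arguments": {"motion": [[[0.0001, 0.002, 0, 0, 0, 0, 1], [0.0001, 0.002, 0, 0, 0, 0, 1], [0.0001, 0.002, 0, 0, 0, 0, 1]]]}}

```text
clock: 14.3
eef_pos: [494.1, -38.6, 95.0]
eef_rot: [3.142, 0.002, 1.496]
wrist_force: [-0.8, -9.0, -1.6]
finger_gap: 13.9
finger_force: 40.0
```

```bash
python3 - <<'E'
from h import *
c=cam('wrist');w=world(c)
s=manip.read_state();print(s['eef_pos'],s['wrist_force'])
S=np.array([495.6,-13.2]);yw=-.0745
xm=np.array([np.cos(yw),np.sin(yw)]);ym=np.array([-xm[1],xm[0]])
q=w[...,:2]-S;X=q@xm;Y=q@ym;Z=w[...,2]
def st(n,m):
    print(n,m.sum(),'X',np.percentile(X[m],[2,50,98]).round(1),'Y',np.percentile(Y[m],[2,50,98]).round(1),'Z',np.percentile(Z[m],[5,50,95]).round(1))
st('shaft',(abs(X)<22)&(abs(Y)<22)&(Z>112)&(Z<125))
st('tip',(abs(X)<10)&(Y>14)&(Y<40)&(Z>80)&(Z<115))
st('head',(abs(X)<10)&(Y<-8)&(Y>-60)&(Z>80)&(Z<112))
E
```

```text
[494.14421436 -38.5754581   95.02091873] [-1.11479414 -8.97831061 -2.98021581]
shaft 1912 X [-16.3  -0.   15.6] Y [-17.4  -1.9  12. ] Z [114.3 115.8 122. ]
tip 219 X [-3.7 -0.   3.7] Y [14.3 19.5 24.2] Z [ 97.2 105.2 106.5]
head 1144 X [-7.4 -0.7  7. ] Y [-50.  -31.  -15.1] Z [108.4 109.7 110.7]
```

{"name": "servo_tool", "arguments": {"motion": [[[0, 0, 0, 0, 0, 0, 0.65], [0, 0, 0, 0, 0, 0, 0.65], [0, 0, 0, 0, 0, 0, 0.65], [0, 0, 0.03, 0, 0, 0, 0.65], [0, 0, 0.1, 0, 0, 0, 0.65], [0, 0, 0.2, 0, 0, 0, 0.65], [0, 0, 0.24, 0, 0, -0.05, 0.65], [-0.015, -0.193, 0.24, 0, 0, -0.5, 0.65], [-0.015, -0.193, 0.24, 0, 0, -0.5, 0.65], [-0.015, -0.193, 0.24, 0, 0, -0.5, 0.65]]], "newtons": 10}}

```text
clock: 15.35
eef_pos: [486.2, -137.7, 215.1]
eef_rot: [3.141, 0.0, 0.887]
wrist_force: [0.0, -0.4, -0.3]
finger_gap: 32.7
finger_force: 0.0
```

```bash
cat > m.py <<'E'
from h import *
S=np.array([495.6,-13.2]);yw=-.0745
xm=np.array([np.cos(yw),np.sin(yw)]);ym=np.array([-xm[1],xm[0]])
def look(name=None):
    c=cam('wrist');w=world(c)
    if name: save(c,name)
    s=manip.read_state();t=s['eef_pos'][:2]-S;print(s['eef_pos'],s['eef_rot'],s['finger_gap'],s['wrist_force'],'mill',t@xm,t@ym)
    q=w[...,:2]-S;return q@xm,q@ym,w[...,2]
def st(n,m,X,Y,Z):
    if m.sum()<3: print(n,m.sum());return
    print(n,m.sum(),'X',np.percentile(X[m],[2,50,98]).round(1),'Y',np.percentile(Y[m],[2,50,98]).round(1),'Z',np.percentile(Z[m],[5,50,95]).round(1))
E
python3 - <<'E'
from m import *
X,Y,Z=look('w6')
st('ringall',(abs(X)<35)&(Y<-52)&(Y>-160)&(Z>85)&(Z<160),X,Y,Z)
st('bar',(abs(X)<15)&(Y<-60)&(Y>-160)&(Z>85)&(Z<160),X,Y,Z)
st('head',(abs(X)<10)&(Y<-8)&(Y>-53)&(Z>80)&(Z<112),X,Y,Z)
E
```

```text
[ 486.37456142 -135.86735917  214.9890089 ] [ 3.14154150e+00 -8.49538343e-05  8.77424413e-01] 32.988072178599246 [ 0.23822026 -0.26383157  0.16787775] mill -0.06958176208450872 -123.01375890598892
ringall 952 X [-24.5   2.8  26.9] Y [-132.5 -113.5  -52.9] Z [ 97.7 109.6 116.2]
bar 239 X [-14.4   0.3  14.5] Y [-132.8 -127.8 -124.5] Z [111.8 115.  116.6]
head 719 X [-7.7  1.2  8.3] Y [-52.  -31.  -11.8] Z [ 93.5 105.1 108.2]
```

View pics/w6.png

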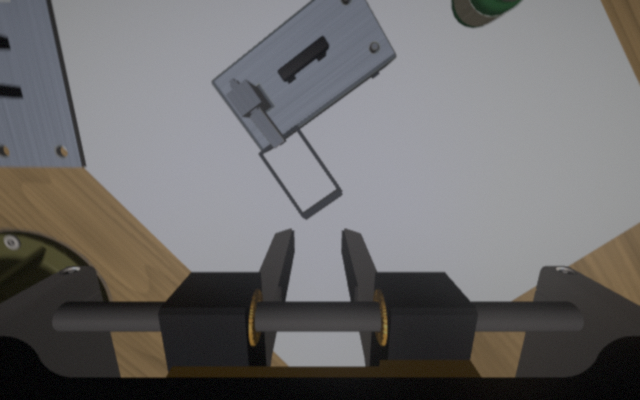

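The ring lies back with its bar at (323,203) and the pin is still in the shaft at (245,95). I'll turn and grip the bar lightly.

{"name": "servo_tool", "arguments": {"motion": [[[-0.001, -0.011, -0.02, 0, 0, -0.303, 0.65], [-0.001, -0.011, -0.04, 0, 0, -0.303, 0.65], [-0.001, -0.011, -0.06, 0, 0, -0.303, 0.65], [-0.001, -0.011, -0.09, 0, 0, -0.303, 0.65], [-0.001, -0.011, -0.1, 0, 0, -0.303, 0.65], [-0.001, -0.011, -0.1, 0, 0, -0.303, 0.65], [-0.001, -0.011, -0.1, 0, 0, -0.303, 0.65], [-0.001, -0.011, -0.18, 0, 0, -0.303, 0.65], [-0.001, -0.011, -0.232, 0, 0, -0.303, 0.65], [-0.001, -0.011, -0.232, 0, 0, -0.303, 0.65]]]}}

```text
clock: 16.4
eef_pos: [484.7, -138.2, 96.2]
eef_rot: [-3.14, 0.005, -0.052]
wrist_force: [0.7, 0.1, 0.3]
finger_gap: 33.3
finger_force: 0.0
```

{"name": "servo_tool", "arguments": {"motion": [[[0, 0, 0, 0, 0, 0, 1], [0, 0, 0, 0, 0, 0, 1], [0, 0, 0, 0, 0, 0, 1], [0, 0, 0, 0, 0, 0, 1], [0, 0, 0, 0, 0, 0, 1]]], "newtons": 8}}

```text
clock: 16.9
eef_pos: [486.9, -141.2, 100.5]
eef_rot: [3.138, -0.003, -0.055]
wrist_force: [-1.4, -13.2, 2.1]
finger_gap: 8.6
finger_force: 8.0
```

{"name": "servo_tool", "arguments": {"motion": [[[0, -0.0026, 0, 0, 0, 0, 1], [0.0006, 0.005, 0.0236, 0, 0, 0, 1], [0.0013, 0.0144, 0.046, 0, 0, 0, 1], [0.0023, 0.0283, 0.0666, 0, 0, 0, 1], [0.0035, 0.0441, 0.085, 0, 0, 0, 1], [0.0049, 0.0634, 0.1008, 0, 0, 0, 1], [0.0064, 0.0838, 0.1136, 0, 0, 0, 1], [0.0064, 0.0838, 0.1136, 0, 0, 0, 1]]]}}

```text
clock: 17.7
eef_pos: [490.0, -96.9, 157.3]
eef_rot: [3.141, -0.002, -0.054]
wrist_force: [-0.3, -4.1, 5.1]
finger_gap: 8.6
finger_force: 8.0
```

```bash
python3 - <<'E'
from m import *
X,Y,Z=look()
st('bar',(abs(X)<23)&(Y<-40)&(Y>-130)&(Z>150)&(Z<185),X,Y,Z)
st('head',(abs(X)<10)&(Y<-8)&(Y>-53)&(Z>80)&(Z<112),X,Y,Z)
st('tip',(abs(X)<10)&(Y>14)&(Y<40)&(Z>80)&(Z<115),X,Y,Z)
E
```

```text
[489.80467873 -97.35196241 156.71295768] [ 3.14094972e+00 -1.79096566e-03 -5.41185637e-02] 8.585212569480412 [ 0.79182216 -3.20427924  6.50988364] mill 0.4842774619677348 -84.34989034633728
bar 1443 X [-20.    9.1  21.5] Y [-98.4 -84.  -69.1] Z [164.  171.  182.4]
head 1019 X [-7.   3.1  8.6] Y [-51.8 -31.  -11.8] Z [ 90.3 104.3 107.8]
tip 66 X [-4.2  0.1  3.3] Y [15.4 18.2 22.2] Z [102.5 107.4 108.7]
```

{"name": "servo_tool", "arguments": {"motion": [[[0.0017, 0.0225, 0.0105, 0, 0, 0, 1], [0.0035, 0.0465, 0.0165, 0, 0, 0, 1], [0.0053, 0.0708, 0.019, 0, 0, 0, 1], [0.0071, 0.0953, 0.0175, 0, 0, 0, 1], [0.0089, 0.1192, 0.0125, 0, 0, 0, 1], [0.0106, 0.1422, 0.004, 0, 0, 0, 1], [0.0122, 0.1637, -0.008, 0, 0, 0, 1], [0.0137, 0.183, -0.023, 0, 0, 0, 1], [0.0137, 0.183, -0.023, 0, 0, 0, 1]]]}}

```text
clock: 18.65
eef_pos: [495.8, -4.8, 142.9]
eef_rot: [-3.141, 0.002, -0.054]
wrist_force: [-0.2, 0.9, 1.1]
finger_gap: 8.6
finger_force: 8.0
```

```bash
python3 - <<'E'
from m import *
X,Y,Z=look('w7')
st('bar',(abs(X)<24)&(Y<40)&(Y>-40)&(Z>135)&(Z<185),X,Y,Z)
st('head',(abs(X)<10)&(Y<-8)&(Y>-53)&(Z>80)&(Z<112),X,Y,Z)
st('tip',(abs(X)<10)&(Y>14)&(Y<40)&(Z>80)&(Z<115),X,Y,Z)
E
```

```text
[495.98887953  -5.32465217 143.60640228] [-3.14117757e+00  1.22399773e-03 -5.43135777e-02] 8.620412860549324 [-0.31964939  1.33187838  0.10351702] mill -0.19836998845475956 7.882447591158635
bar 2055 X [-20.9   8.3  23.3] Y [-7.   8.2 23.6] Z [149.6 157.  182.4]
head 1003 X [-6.   3.1  7.6] Y [-51.9 -32.7 -14.2] Z [ 90.7 104.8 107.7]
tip 119 X [-4.2  1.   3.6] Y [14.4 17.7 22. ] Z [ 98.1 106.9 108.4]
```

View pics/w7.png

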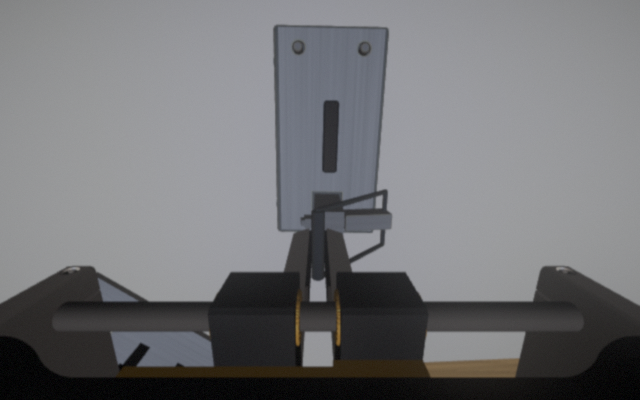

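The ring is over the shaft with its bar between the fingers at (318,245), and the pin has slid back about 2 mm. I'll release the bar and push it down with the fingers closed.

{"name": "servo_tool", "arguments": {"motion": [[[0, 0, 0, 0, 0, 0, 0.75], [0, 0, 0, 0, 0, 0, 0.75], [0, 0, 0.0, 0, 0, 0, 0.75], [0, 0, 0.057, 0, 0, 0, 0.75], [0, 0, 0.057, 0, 0, 0, 0.75], [0.002, 0.028, 0.057, 0, 0, 0, 1], [0.002, 0.028, 0.057, 0, 0, 0, 1], [0.002, 0.028, 0.057, 0, 0, 0, 1], [0.002, 0.028, 0.057, 0, 0, 0, 1]]]}}

```text
clock: 19.6
eef_pos: [497.0, 8.1, 172.3]
eef_rot: [3.142, 0.001, -0.055]
wrist_force: [1.2, -0.7, -0.4]
finger_gap: 0.1
finger_force: 0.0
```

{"name": "servo_tool", "arguments": {"motion": [[[0.0005, 0.006, -0.037, 0, 0, 0, 1], [0.0013, 0.016, -0.05, 0, 0, 0, 1], [0.0013, 0.016, -0.063, 0, 0, 0, 1], [0.0019, 0.024, -0.081, 0, 0, 0, 1], [0.0023, 0.03, -0.1, 0, 0, 0, 1], [0.0025, 0.032, -0.117, 0, 0, 0, 1], [0.0025, 0.032, -0.117, 0, 0, 0, 1]]]}}

```text
clock: 20.3
eef_pos: [497.9, 24.2, 113.0]
eef_rot: [3.142, 0.002, -0.055]
wrist_force: [-1.7, 0.5, 0.7]
finger_gap: 0.6
finger_force: 0.0
```

```bash
python3 - <<'E'
from m import *
X,Y,Z=look()
st('bar',(abs(X)<24)&(Y<40)&(Y>20)&(abs(X)>17)&(Z>80)&(Z<150),X,Y,Z)
st('arms',(abs(X)<28)&(abs(X)>20)&(Y<10)&(Y>-45)&(Z>80)&(Z<150),X,Y,Z)
st('head',(abs(X)<10)&(Y<-13)&(Y>-53)&(Z>80)&(Z<112),X,Y,Z)
E
```

```text
[498.27076357  24.05356948 113.81181139] [ 3.14157119e+00  1.01904797e-03 -5.50681020e-02] 0.36120448916463166 [-0.37001484  0.92419498 -0.13276613] mill -0.10946899001737798 37.34902185950028
bar 0
arms 554 X [-24.4  23.8  25.9] Y [-43.8 -22.5   1.9] Z [102.6 123.4 147.1]
head 1252 X [-6.3  3.   7.3] Y [-51.9 -34.  -15.2] Z [ 91.7 105.1 107.8]
```

{"name": "servo_tool", "arguments": {"motion": [[[0, 0, 0.06, 0, 0, 0, 1], [0, 0, 0.117, 0, 0, 0, 1], [-0.0038, -0.05, 0.117, 0, 0, 0, 1], [-0.0038, -0.05, 0.117, 0, 0, 0, 1]]]}}

```text
clock: 20.75
eef_pos: [496.9, -2.5, 173.9]
eef_rot: [3.141, -0.002, -0.056]
wrist_force: [-0.1, -0.2, -0.7]
finger_gap: 0.6
finger_force: 0.0
```

```bash
python3 - <<'E'
from m import *
X,Y,Z=look('w8')
for y in (-40,-30,-20,-10,-5,0): st('arm%d'%y,(abs(X)<28)&(abs(X)>20)&(abs(Y-y)<2)&(Z>80)&(Z<180),X,Y,Z)
st('bar',(abs(X)<28)&(abs(X)>14)&(Y<40)&(Y>-5)&(Z>130)&(Z<180),X,Y,Z)
E
```

```text
[496.69414576  -1.742879   173.32140989] [ 3.14152029e+00 -9.68562974e-04 -5.67660954e-02] 0.5426128088869341 [-0.81971473  1.28072161  0.29407177] mill 0.23834461462130396 11.506779233447133
arm-40 29 X [-24.9  22.4  25.9] Y [-41.8 -39.9 -38.2] Z [102.4 105.5 107.3]
arm-30 33 X [-25.  -22.   25.8] Y [-32.  -30.  -28.1] Z [112.2 115.8 117.5]
arm-20 39 X [-25.3 -22.2  25.8] Y [-21.8 -20.1 -18.4] Z [123.9 125.7 128.7]
arm-10 43 X [-25.6 -22.1  25.5] Y [-11.9 -10.1  -8.5] Z [133.2 136.5 139. ]
arm-5 24 X [22.1 24.3 25.7] Y [-6.9 -5.2 -3.4] Z [139.4 141.8 143.6]
arm0 26 X [22.4 24.3 25.7] Y [-1.9 -0.2  1.5] Z [144.3 146.7 149.5]
bar 243 X [14.4 21.9 25.5] Y [-4.3  6.7 12. ] Z [144.1 155.5 157.9]
```

View pics/w8.png

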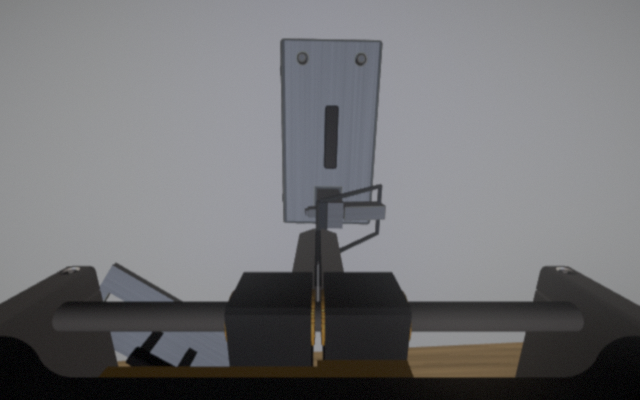

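The bar is still up, at (320,240) under the fingers, because they slid off it. I'll follow its arc more closely this time.

{"name": "servo_tool", "arguments": {"motion": [[[0, 0, -0.026, 0, 0, 0, 1], [0, 0.002, -0.03, 0, 0, 0, 1], [0.0006, 0.008, -0.04, 0, 0, 0, 1], [0.0012, 0.016, -0.05, 0, 0, 0, 1], [0.002, 0.026, -0.064, 0, 0, 0, 1], [0.0026, 0.034, -0.078, 0, 0, 0, 1], [0.0032, 0.042, -0.094, 0, 0, 0, 1], [0.0036, 0.048, -0.11, 0, 0, 0, 1], [0.004, 0.052, -0.125, 0, 0, 0, 1], [0.004, 0.052, -0.125, 0, 0, 0, 1]]]}}

```text
clock: 21.8
eef_pos: [498.0, 25.0, 109.0]
eef_rot: [3.141, 0.002, -0.055]
wrist_force: [-0.7, -0.3, -0.6]
finger_gap: 0.8
finger_force: 0.0
```

```bash
cat > arm.py <<'E'
from m import *
X,Y,Z=look()
for y in (-40,-30,-20,-10,0,10,20,28): st('arm%d'%y,(X<28)&(X>21)&(abs(Y-y)<2)&(Z>80)&(Z<180),X,Y,Z)
st('head',(abs(X)<10)&(Y<-13)&(Y>-60)&(Z>80)&(Z<112),X,Y,Z)
st('tip',(abs(X)<10)&(Y>14)&(Y<28)&(Z>80)&(Z<112),X,Y,Z)
E
python3 arm.py
```

```text
[498.28824384  24.84263425 109.68846877] [ 3.14116035e+00  1.23809093e-03 -5.50702955e-02] 0.8467170243670492 [-0.23526971  1.06800436  0.5121129 ] mill -0.15076816891521627 38.137198957844504
arm-40 29 X [22.7 24.6 26.2] Y [-41.7 -40.  -38.4] Z [95.1 96.8 97.8]
arm-30 30 X [22.2 24.6 25.8] Y [-31.9 -30.  -28.1] Z [96.7 98.3 99.4]
arm-20 28 X [22.4 24.3 26. ] Y [-21.8 -20.  -18.1] Z [ 98.3  99.7 100.7]
arm-10 33 X [21.8 24.3 25.7] Y [-11.8 -10.   -8.1] Z [ 99.8 101.2 102.5]
arm0 29 X [22.2 24.3 25.4] Y [-1.8 -0.1  1.7] Z [100.6 102.6 103.9]
arm10 34 X [21.5 23.7 25.3] Y [ 8.2  9.9 11.9] Z [102.7 103.8 104.6]
arm20 32 X [22.  23.8 25.2] Y [18.2 19.7 21.8] Z [103.7 105.5 106.6]
arm28 33 X [21.2 23.2 25. ] Y [26.5 28.  29.4] Z [105.  106.5 108.8]
head 1379 X [-6.1  3.6  7.6] Y [-52.8 -33.9 -15.4] Z [ 91.  104.9 107.8]
tip 189 X [-4.7  1.3  6.7] Y [14.3 18.1 27.4] Z [ 97.3 105.9 108.3]
```

{"name": "servo_tool", "arguments": {"motion": [[[0, 0, -0.005, 0, 0, 0, 1], [0, 0, -0.009, 0, 0, 0, 1], [0, 0, -0.009, 0, 0, 0, 1]]]}}

```text
clock: 22.15
eef_pos: [498.6, 24.9, 105.7]
eef_rot: [3.142, 0.0, -0.055]
wrist_force: [0.3, 0.0, -0.2]
finger_gap: 0.5
finger_force: 0.0
```

```bash
cat >> arm.py <<'E'
for y in (-16,-20,-24,-28,-32,-36,-40,-44,-48,-52,-54): st('head%d'%y,(abs(X)<4)&(abs(Y-y)<1.5)&(Z>80)&(Z<112),X,Y,Z)
E
python3 arm.py
```

```text
[498.60739839  24.84491546 105.83004107] [ 3.14149196e+00 -6.50403835e-05 -5.53680951e-02] 0.7936245933346964 [-0.91923603 -0.14996123  0.56619617] mill 0.1673313036281967 38.16322887318159
arm-40 32 X [22.5 24.7 26.3] Y [-41.8 -39.9 -38.2] Z [95.2 96.4 97.4]
arm-30 26 X [22.7 24.3 26. ] Y [-31.8 -30.1 -28.2] Z [96.6 97.6 98.8]
arm-20 30 X [22.  24.1 25.9] Y [-21.8 -20.1 -18.2] Z [97.  98.6 99.7]
arm-10 33 X [22.4 24.3 25.8] Y [-11.9 -10.   -8.1] Z [ 97.9  99.7 101. ]
arm0 31 X [21.6 24.  25.3] Y [-1.7  0.1  2. ] Z [ 99.5 100.6 101.5]
arm10 36 X [21.7 24.1 25.5] Y [ 8.1 10.1 12. ] Z [ 99.8 101.9 103. ]
arm20 32 X [21.3 23.5 25. ] Y [18.2 20.2 21.8] Z [101.5 103.  104.2]
arm28 37 X [21.3 23.  25.1] Y [26.5 28.5 30. ] Z [102.8 103.9 105.6]
head 1431 X [-6.   3.7  7.7] Y [-53.2 -34.1 -15.6] Z [ 90.7 104.8 107.9]
tip 176 X [-4.7  0.7  3.3] Y [14.1 17.6 21.9] Z [ 98.6 106.1 108. ]
head-16 50 X [-3.8  0.4  3.7] Y [-17.4 -16.  -14.9] Z [106.1 107.9 108.6]
head-20 44 X [-3.7 -0.5  3.3] Y [-21.2 -20.  -18.5] Z [106.6 107.5 108.3]
head-24 44 X [-3.8 -0.   3.7] Y [-25.4 -24.1 -22.6] Z [106.  107.  108.1]
head-28 45 X [-3.8 -0.2  3.7] Y [-29.5 -28.2 -26.7] Z [105.4 106.5 107.5]
head-32 46 X [-3.7  0.5  3.8] Y [-33.4 -31.9 -30.5] Z [105.5 106.2 106.9]
head-36 41 X [-3.9  0.   3.6] Y [-37.3 -36.1 -34.6] Z [105.  105.7 106.2]
head-40 44 X [-3.8  0.   3.7] Y [-41.5 -40.  -38.6] Z [104.4 105.3 106.1]
head-44 42 X [-3.7 -0.   3.6] Y [-45.4 -44.  -42.6] Z [104.  104.7 105.7]
head-48 39 X [-3.3  0.2  3.5] Y [-49.4 -48.  -46.5] Z [103.3 104.3 105. ]
head-52 42 X [-3.7  0.1  3.9] Y [-53.3 -52.  -50.5] Z [102.9 103.8 104.8]
head-54 25 X [-3.6 -0.   3.3] Y [-54.3 -53.3 -52.6] Z [102.6 103.5 104.1]
```

{"name": "servo_tool", "arguments": {"motion": [[[0, 0.004, 0.04, 0, 0, 0, 1], [0, 0.004, 0.12, 0, 0, 0, 1], [0, 0.004, 0.2, 0, 0, 0, 1], [0, 0.004, 0.2, 0, 0, 0, 1], [0, 0.004, 0.2, 0, 0, 0, 1], [0, 0.004, 0.2, 0, 0, 0, 1]]]}}

```text
clock: 22.8
eef_pos: [498.1, 26.9, 204.6]
eef_rot: [3.141, 0.002, -0.055]
wrist_force: [0.4, -1.2, 0.6]
finger_gap: 0.4
finger_force: 0.0
```

```bash
python3 arm.py; python3 - <<'E'
from m import *
X,Y,Z=look()
st('plate',(abs(X-65)<85)&(abs(Y)<44)&(Z>50)&(Z<70),X,Y,Z)
st('bar',(abs(X)<15)&(Y>27)&(Y<45)&(Z>80)&(Z<120),X,Y,Z)
E
```

```text
[498.05294609  26.95146208 204.48457286] [ 3.14149564e+00  2.20353988e-03 -5.52873973e-02] 0.5917813116469349 [-0.40474979 -0.15744321 -0.08703451] mill -0.5423756207796822 40.2226637674743
arm-40 14 X [22.9 25.  26.2] Y [-41.8 -40.  -38.4] Z [95.3 96.5 97.8]
arm-30 16 X [23.1 24.7 26.1] Y [-31.6 -29.8 -28.1] Z [96.1 97.9 99. ]
arm-20 12 X [23.  24.1 25.4] Y [-21.7 -20.1 -18.5] Z [98.2 98.7 99.8]
arm-10 15 X [21.7 23.2 25.2] Y [-11.5 -10.   -8.1] Z [ 98.   99.3 100.6]
arm0 16 X [21.8 23.7 25.1] Y [-1.8 -0.1  1.6] Z [ 99.7 100.5 101.8]
arm10 12 X [21.9 23.6 25.1] Y [ 8.8  9.9 11.1] Z [100.6 101.3 103. ]
arm20 16 X [21.9 23.7 25.1] Y [18.2 19.8 21.4] Z [101.6 102.4 104.2]
arm28 18 X [21.6 23.2 24.9] Y [26.5 28.6 29.7] Z [100.7 103.8 106.8]
head 626 X [-6.4  2.5  7.6] Y [-53.3 -34.  -15.1] Z [ 93.1 105.1 107.7]
tip 80 X [-8.  -0.1  3.2] Y [14.4 18.  27.9] Z [ 99.2 106.5 108.3]
head-16 27 X [-3.7  0.5  3.8] Y [-17.5 -15.7 -14.9] Z [103.9 107.4 108.9]
head-20 20 X [-3.6 -0.5  3.8] Y [-21.4 -19.9 -18.7] Z [106.4 107.3 108.1]
head-24 23 X [-3.8 -0.6  3.6] Y [-25.2 -24.1 -22.6] Z [106.1 107.
[... 237 characters left out ...]
0 21 X [-3.6  0.3  3.5] Y [-41.2 -39.8 -38.7] Z [104.5 105.2 106.1]
head-44 20 X [-3.1  0.2  3.5] Y [-45.4 -44.3 -42.8] Z [104.  105.  105.7]
head-48 19 X [-3.3 -0.1  3.4] Y [-49.1 -47.8 -46.5] Z [103.4 104.3 105.5]
head-52 20 X [-3.5 -0.   3.4] Y [-53.4 -52.1 -50.6] Z [102.5 103.6 104.3]
head-54 15 X [-3.4 -0.1  3.2] Y [-54.8 -53.4 -52.7] Z [102.5 103.3 104.2]
[498.12477639  26.93570123 204.53554023] [ 3.14148969e+00  2.18877305e-03 -5.53296782e-02] 0.4972807525423639 [-1.107074   -1.42357165  0.25649122] mill -0.46957147288139867 40.21229304516917
plate 9760 X [ -3.5  87.5 147.9] Y [-42.4   4.6  42.6] Z [59.5 60.8 62.2]
bar 222 X [-14.4   0.4  14.3] Y [27.7 31.9 35.6] Z [104.3 106.2 107.6]
```

Everything is in place, but the pin sits about 2 mm short of home. I'll nudge it in from behind.

{"name": "servo_tool", "arguments": {"motion": [[[-0.017, -0.24, 0, 0, 0, 0, 1], [-0.017, -0.24, 0, 0, 0, 0, 1], [-0.017, -0.24, 0, 0, 0, 0, 1], [-0.017, -0.24, -0.05, 0, 0, 0, 1], [-0.017, -0.24, -0.15, 0, 0, 0, 1], [-0.017, -0.24, -0.226, 0, 0, 0, 1], [-0.017, -0.24, -0.226, 0, 0, 0, 1], [-0.017, -0.24, -0.226, 0, 0, 0, 1]]]}}

```text
clock: 23.7
eef_pos: [490.2, -93.0, 93.3]
eef_rot: [-3.141, 0.001, -0.055]
wrist_force: [0.3, -0.4, 1.1]
finger_gap: 0.6
finger_force: 0.0
```

{"name": "servo_tool", "arguments": {"motion": [[[0.0012, 0.016, 0, 0, 0, 0, 1], [0.0018, 0.024, 0, 0, 0, 0, 1], [0.0018, 0.024, 0, 0, 0, 0, 1]]]}}

```text
clock: 24.0
eef_pos: [491.6, -80.4, 94.1]
eef_rot: [3.141, -0.002, -0.054]
wrist_force: [0.3, 0.4, -0.2]
finger_gap: 0.9
finger_force: 0.0
```

```bash
python3 arm.py | grep -v arm
```

```text
[491.45705201 -80.67927625  93.78386489] [ 3.14127986e+00 -1.65063942e-03 -5.43968160e-02] 0.5916927838458913 [ 0.14694119 -0.84453584 -0.15155538] mill 0.8911008918620391 -67.60046361466003
head 1743 X [-6.   4.1  9.5] Y [-56.2 -34.2 -15.1] Z [ 90.8 104.7 107.8]
tip 198 X [-9.1 -0.3  8.9] Y [16.2 27.  28. ] Z [100.6 104.6 107.9]
head-16 36 X [-3.8  0.1  3.8] Y [-17.4 -16.4 -15.1] Z [106.5 107.4 108.6]
head-20 54 X [-3.5 -0.1  3.6] Y [-21.4 -20.  -18.5] Z [106.7 107.7 108.6]
head-24 56 X [-3.8 -0.1  3.9] Y [-25.4 -24.  -22.6] Z [106.1 107.  107.8]
head-28 56 X [-3.9 -0.2  3.8] Y [-29.3 -28.  -26.5] Z [105.5 106.5 107.5]
head-32 50 X [-3.7 -0.   3.8] Y [-33.4 -31.8 -30.6] Z [105.  106.  106.9]
head-36 55 X [-3.9 -0.4  3.7] Y [-37.5 -36.1 -34.8] Z [104.7 105.5 106.3]
head-40 53 X [-3.5 -0.   3.6] Y [-41.5 -40.1 -38.7] Z [104.2 105.  106. ]
head-44 56 X [-3.9  0.   3.5] Y [-45.4 -44.  -42.6] Z [103.8 104.5 105.4]
head-48 53 X [-3.7 -0.4  3.4] Y [-49.3 -47.9 -46.5] Z [103.4 104.3 105. ]
head-52 45 X [-3.7  0.5  3.6] Y [-53.2 -51.9 -50.5] Z [102.9 103.8 104.7]
head-54 12 X [-2.1  1.   3.6] Y [-53.7 -53.1 -52.5] Z [103.1 103.8 104.6]
```

{"name": "servo_tool", "arguments": {"motion": [[[0.0002, 0.004, 0, 0, 0, 0, 1], [0.0002, 0.004, 0, 0, 0, 0, 1]]]}}

```text
clock: 24.25
eef_pos: [491.3, -79.1, 93.2]
eef_rot: [3.141, -0.001, -0.055]
wrist_force: [0.2, -2.1, 0.3]
finger_gap: 0.4
finger_force: 0.7
```

{"name": "servo_tool", "arguments": {"motion": [[[0.0002, 0.003, 0, 0, 0, 0, 1], [0.0002, 0.003, 0, 0, 0, 0, 1]]]}}

```text
clock: 24.45
eef_pos: [491.5, -78.6, 93.2]
eef_rot: [3.14, -0.001, -0.055]
wrist_force: [-0.1, -9.1, 2.3]
finger_gap: 0.4
finger_force: 4.7
```

{"name": "servo_tool", "arguments": {"motion": [[[0.0002, 0.002, 0, 0, 0, 0, 1], [0.0002, 0.002, 0, 0, 0, 0, 1]]]}}

```text
clock: 24.65
eef_pos: [491.7, -78.3, 93.4]
eef_rot: [3.139, -0.001, -0.055]
wrist_force: [-1.4, -14.0, 4.9]
finger_gap: 0.2
finger_force: 7.4
```

{"name": "servo_tool", "arguments": {"motion": [[[-0.002, -0.04, 0, 0, 0, 0, 1], [-0.003, -0.06, 0.0, 0, 0, 0, 1], [-0.003, -0.06, 0.1, 0, 0, 0, 1], [-0.003, -0.06, 0.2, 0, 0, 0, 1], [-0.003, -0.06, 0.24, 0, 0, 0, 1], [-0.003, -0.06, 0.24, 0, 0, 0, 1], [-0.003, -0.06, 0.24, 0, 0, 0, 1]]]}}

```text
clock: 25.35
eef_pos: [489.5, -106.4, 212.1]
eef_rot: [-3.141, 0.001, -0.055]
wrist_force: [-0.6, -0.3, 0.2]
finger_gap: 0.4
finger_force: 0.0
```

```bash
python3 arm.py; python3 - <<'E'
from m import *
X,Y,Z=look()
st('plate',(abs(X-65)<85)&(abs(Y)<44)&(Z>50)&(Z<70),X,Y,Z)
st('bar',(abs(X)<15)&(Y>26)&(Y<45)&(Z>80)&(Z<120),X,Y,Z)
E
```

```text
[ 489.28554723 -106.33149665  211.41223643] [-3.14097212e+00  1.98837334e-03 -5.53515345e-02] 0.2868613185230884 [ 0.29206997  1.15830141 -0.11336896] mill 0.6349425915478406 -93.3431563075757
arm-40 14 X [22.8 24.6 26.2] Y [-41.9 -40.  -38.6] Z [95.7 96.8 98.2]
arm-30 15 X [22.8 24.3 26. ] Y [-31.6 -30.  -28.2] Z [96.  97.9 98.9]
arm-20 14 X [23. 25. 26.] Y [-21.6 -19.8 -18.1] Z [ 96.8  98.6 100. ]
arm-10 12 X [22.9 24.  25.2] Y [-11.8 -10.1  -8.2] Z [ 98.9  99.9 101.1]
arm0 11 X [22.9 24.  25.2] Y [-1.1  0.   1.8] Z [100.1 100.8 101.8]
arm10 16 X [21.5 23.9 25.1] Y [ 8.1  9.8 11.6] Z [100.3 101.5 103.1]
arm20 16 X [21.7 23.5 25. ] Y [18.2 19.8 21.5] Z [102.  102.8 103.9]
arm28 18 X [21.5 23.1 25. ] Y [26.4 28.3 29.9] Z [102.8 104.  105.7]
head 609 X [-6.3  2.   7.4] Y [-53.  -34.2 -15. ] Z [ 91.4 105.  107.8]
tip 51 X [-4.4  0.1  3.3] Y [15.3 18.2 22.3] Z [102.4 106.8 108.2]
head-16 17 X [-3.8 -0.5  3.2] Y [-17.4 -16.3 -14.9] Z [106.7 107.6 108.9]
head-20 18 X [-3.2  0.2  2.9] Y [-21.  -19.7 -18.5] Z [106.5 107.1 108. ]
head-24 23 X [-3.7 -0.2  4. ] Y [-25.  -23.9 -22.7] Z [105.5 1
[... 236 characters left out ...]
ad-40 18 X [-3.5  0.8  3.7] Y [-41.2 -40.1 -38.5] Z [104.5 105.  106.2]
head-44 20 X [-3.9  0.   3.7] Y [-44.8 -43.8 -42.5] Z [103.7 104.6 105.5]
head-48 21 X [-3.6  0.1  3.7] Y [-49.1 -47.8 -46.7] Z [103. 104. 105.]
head-52 28 X [-3.9 -0.6  3.9] Y [-53.2 -52.2 -51. ] Z [ 88.5 103.8 104.5]
head-54 8 X [-3.4 -0.2  3.3] Y [-53.2 -53.2 -52.9] Z [ 96.1 103.4 104.1]
[ 489.22649359 -106.30789959  211.23138895] [-3.14085368e+00  2.50406493e-03 -5.52829426e-02] 0.54638602155663 [-0.28795414 -0.38628971 -0.83346347] mill 0.5742963963410448 -93.32402013435832
plate 9086 X [  3.5  89.4 147.8] Y [-42.2  -3.7  42.6] Z [59.4 60.7 62.1]
bar 244 X [-14.3   0.2  14.6] Y [28.2 30.9 36.1] Z [102.4 105.9 107.6]
```

The pin is home, the ring is down, the cover is seated and the gripper is clear of everything.

```bash
python3 -c "
from cell import manip
print(manip.sign_off())"
```

```text
the job is handed in; nothing more can be done
None
```

I handed the job in at about 25 s. In the last camera check the cover was flat on the housing, the pin was home within about 2 mm, the ring was down past its tip (about 3.14 rad), and nothing was being touched; I never moved the jars or skillet, and the hand-in returned no verdict.

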